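# Fit the sprung embossing roller into its stand

### The job

Take the wooden embossing roller out of its V-notched rest and fit it into the embossing stand: its fat sprung pin down in the open slot of the tall upright and its thin pin in the socket of the short one. The spring must be squeezed to get it between the uprights and then let out, so that it holds the thin pin fully home; then let go. Work gently (never press the roller against the stand with more than 30 N) and leave the other things on the bench where they are.

Things in the scene. Friction and masses are not known exactly. Their poses are not given: they have to be found in the camera images.
- roller: Wooden embossing roller with darker bands, 30 mm in diameter, 100 mm long, about 170 g. Origin at its centre; its axis is its y. Thin fixed pin (8 mm in diameter, round tip) sticks out 14 mm at -y, fat sprung pin (12 mm, round tip) 28 mm at +y when free. It may roll. It starts in the rest, axis 50 mm above the table; pinch it from above at mid length (nothing within 33 mm of it along y).
- pin_tip (a point): End of the thin fixed pin, on the roller's axis, 64 mm from the roller's centre towards its -y.
- plunger_tip (a point): End of the fat sprung pin, on the roller's axis, 78 mm from the roller's centre towards its +y when free; it moves inwards when pressed.
- plunger (a joint): How far the sprung pin is pushed in, 0 (free) to 0.017 m (hard end stop). Spring: 3 N at first contact, 7.25 N at the end stop. Seated between the uprights it reads about 0.004; for the thin pin to pass down the inner face of the short upright it must be at least 0.014.
- stand: Fixed embossing stand; origin at the centre of the underside of its wooden board, 90 x 220 x 12 mm. On the board lies a steel yoke with two uprights (tall one 36, short one 26 mm wide in x), centred at x = 0, facing each other along y, 120 mm apart. The yoke is clamped by hand up to 24 mm off the middle, either way along y: not measured, to be felt. It does not move. Its floor plate is at z = 18 mm.
- slot_nominal (a point): Marks the tall upright at the stand's +y (top at z = 90 mm): where the slot's back and the fat pin's seated axis meet if the yoke is in the middle (stand y = 68, z = 52 mm); the real one is up to 24 mm off along y. The slot is vertical, 16 mm wide (x = -8 to 8), 8 mm deep from the inner face (y = 60), open at the top and towards the other upright; floor at z = 46 mm.
- socket_nominal (a point): Marks the short upright at the stand's -y (top at z = 63 mm): middle of the socket's bottom if the yoke is in the middle (stand y = -70, z = 52 mm); really up to 24 mm off along y, with the same shift as the slot. Blind square socket for the thin pin: x = -6 to 6, z = 46.5 to 58.5 mm, 10 mm deep from the inner face (y = -60). Slot back to socket bottom: 138 mm. The fat pin does not fit it.
- rest: Fixed wooden rest, base 70 x 110 x 10 mm, origin at the centre of its underside; two V notches 10 mm thick, 38 mm either side of its middle along y, tops 48 mm above the table, hold the roller along the rest's y.
- tile_a: White ceramic tile, 75 x 75 x 8 mm, origin at the centre of its underside; leave alone.
- tile_b: Small white ceramic tile, 45 x 45 x 8 mm; leave alone.
- clay_block: Block of layered modelling clay, 50 x 130 x 45 mm, origin at the centre of its underside; leave alone.
- cup: Clear plastic cup, 80 mm wide, 100 mm tall, origin at the centre of its underside; leave alone.
- pot: Small white pot, 44 mm wide, 30 mm tall; leave alone.
- modelling_tool: Modelling spatula, 160 mm long, lying flat; leave alone.
- brush: Brush, 160 mm long, lying flat; leave alone.
Mind the look-alikes: they are no part of the job. Of the things like the roller, leave any that is purple; of the rest the larger one is meant. Leave any orange look-alike of the stand alone.

How it is judged (in metres and radians):
On the way:
1. the roller has been carried from its rest to the stand (horizontal distance between roller and stand below 0.05 m), for 0.1 s.
At the end, for the whole second after the job is handed in: The roller sits level between the uprights, let go and at rest: sprung pin pushed in by 2 to 7 mm; both tips within 4 mm of the stand's x = 0; thin tip 46 to 58 mm, fat tip 48 to 57 mm above the table; roller centre at y = -34 to 22 mm of the stand (value of joint plunger between 0.002 and 0.007 m and z of pin_tip in the frame of stand between 0.046 and 0.058 m and z of plunger_tip in the frame of stand between 0.048 and 0.057 m and x of pin_tip in the frame of stand between -0.004 and 0.004 m and x of plunger_tip in the frame of stand between -0.004 and 0.004 m and y of roller in the frame of stand between -0.034 and 0.022 m and linear speed of roller below 0.01 m/s and angular speed of roller below 0.2 rad/s); the robot touches nothing.
It fails at once if the roller pressed against the stand with more than 30 N (contact force between roller and stand above 30 N).
It fails at once if another thing on the bench moved more than 25 mm (distance of any of tile_a, tile_b, clay_block, cup, pot, modelling_tool, brush from where it was at the start of the episode above 0.025 m).
It also fails if it takes over 69 s, if anything falls off the work surface, if the arm or the gripper's body presses on something with over 40 N, if the wrist force passes 120 N, or if a joint passes its speed limit or range.

### The arm

A 7-joint arm with a two-finger parallel gripper is mounted at the origin on the work surface. World frame = base frame: x ahead of the robot, y to its left, z up, the work surface at z = 0. Lengths are in mm, angles in rad, forces in N, time in s.
With the tool pointing down it reaches from about 350 to 900 mm from the base axis. Payload 19.9 kg.
Tool frame: the origin (TCP) lies midway between the tips of the shut fingers; the grasp point (between the pads) lies 19 mm behind it; z points along the fingers, y is the line along which they close (so a half turn about z gives the same grasp; the last joint's range is limited). The gripper opens to 94 mm and grips with 3 to 60 N. Pads are 16 mm wide; open, the fingers measure 119 mm over their backs; the gripper's body (75 mm by 177 mm) begins 78 mm behind the grasp point.
Start: joints at [-1.153, 0.417, -0.01, 1.614, 0.005, 1.111, -0.053], TCP at [276.782, 560.346, 180.925] pointing down, gripper open.
Joint ranges: [-2.81, 2.81], [-0.39, 2.02], [-1.27, 1.25], [0.06, 2.57], [-1.19, 4.33], [0.19, 2], [-2.82, 2.82]. Speed limits (rad/s): [1.89, 1.89, 2.39, 2.39, 3.01, 3.01, 3.01].

### API

Orientations are given as a unit quaternion [w, x, y, z].
In Python, from bench import read_state, get_image, job_done, regions_of, spot_point gives the robot as it stands. The module is installed in compiled form; this text tells all that it offers.
- The arm moves only by the tool arm_command, never from a script. Its arguments are lists of equal length, an entry for each row: "turn": the turn, a rotation vector about the world's x, y, z in degrees, a list of three; "travel": the shift along the world's x, y, z in cm, a list of three; "gripper": the gripper command: -1 is shut, 1 is fully open, values between are in proportion. A call has 1 to 20 rows; each row shifts and turns the commanded pose from where the row before left it; what a row does not reach is not made up. A row lasts 1/8 s, in which the tool goes at most 62.5 mm and 10.7 degrees, less where a joint would pass 70% of its speed; a pose out of reach is approached as far as the arm can. A call with a gripper value outside its range is refused whole. The fingers move at their own pace and stop on an object; the grip force is fixed at half the most. Time passes only in rows, so rows that do not move let the fingers close. It gives the time, the measured TCP pose, the force, the opening and the grip force at its end, in the units of the state.
- read_state(): the state, without advancing time (a new reading comes with each control period).
- get_image(name): name is "scene" or "top" or "wrist"; returns a dict with "frame" (384x512x3 uint8, blue, green, red), "K" (3x3 intrinsics, pixels), "extrinsics" (4x4, takes a point from camera to world coordinates). Camera axes: x right, y down, z forward; pixel columns grow to the right and rows downward; lengths in mm; the calibration is good to about 2 mm. A picture is of the moment at which its call begins. There is no depth.
- job_done(): hands the job in; it is judged then, once.
Trained networks look in a picture, given as the dict that the camera call returned (one of the last four; its "shot" number tells which), for a name from the list of things; names that differ only in an ending like _2 or _b are one class to them, and where a whole thing is asked for, a point or a joint stands for the part that bears it (a point fixed in the world has none). Each returns a list of dicts, best first, with "conf" (0 to 1); they miss things now and then, are a little off and sometimes report something else, mostly with a low value. They report only what shows in the picture. A call takes as long as a camera call. They do not tell look-alikes from the thing itself.
- regions_of(target, picture): "mask" (384x512 bool, what is visible of it) and "box" ([left, top, right, bottom] in pixels, round what is visible of it).
- spot_point(target, picture): "position" ([column, row] in pixels: a listed point, or the origin of a listed thing).
The state is a dict: "time": time; "joint_pos": joint angles; "dq": joint speeds; "joint_efforts": joint torques, N m; "tool_pos": TCP position; "orientation": TCP orientation; "ft_force": force on the tool from outside, world axes, zero at the start; "wrist_torque": the same for the moment, N m; "width": opening from 0.0 (shut) to 1.0 (fully open); "gripper_force": force on a finger pad.
Only numpy, scipy, OpenCV 4.12 (cv2) and the standard library are available. Lean on these libraries where they do the work, as an engineer would, in place of code of your own. Each camera call takes 0.05 s, during which the arm holds its last target. There are 200 camera calls.

## Working session

There is one attempt and no reset: what is moved stays moved. The work goes in short steps, Python scripts to look and compute and a tool call to move; the robot and the scene stay as the last step left them, time stands still between calls to the robot, and variables do not carry over. Pictures are saved under pics/ and viewed, at most 10 in all, crops included, and the job is handed in when it is done.

Besides the shell and the picture viewer there is one more tool, called after "Request:" by a JSON object that holds its "method" and its "body", one argument or row to a line. arm_command: Moves the arm, as the interface text tells. Its arguments: {"type":"object","properties":{"turn":{"type":"array","items":{"type":"array","items":{"type":"number"}}},"travel":{"type":"array","items":{"type":"array","items":{"type":"number"}}},"gripper":{"type":"array","items":{"type":"number"}}},"required":["turn","travel","gripper"]}

```bash
mkdir -p pics; cat > h.py <<'E'
import numpy as np, cv2
from bench import *
def proj(p,P):
    T=np.linalg.inv(p["extrinsics"]); c=T[:3,:3]@np.asarray(P,float)+T[:3,3]; u=p["K"]@c; return u[:2]/u[2]
def onz(p,px,z):
    E=p["extrinsics"]; d=E[:3,:3]@np.linalg.inv(p["K"])@np.array([px[0],px[1],1.]); o=E[:3,3]; return o+d*(z-o[2])/d[2]
E
python3 - <<'E'
from h import *
s=read_state();print(s)
im=[]
for n in ["scene","top"]:
    p=get_image(n);print(n,p["extrinsics"].round(2).tolist(),p["K"].round(1).tolist())
    im.append(p["frame"])
    for t,z in [("roller",50),("stand",0),("rest",0),("pin_tip",50),("plunger_tip",50),("slot_nominal",52),("socket_nominal",52)]:
        for r in spot_point(t,p):
            print(n,t,round(r["conf"],2),np.round(r["position"],1),onz(p,r["position"],z).round(0))
cv2.imwrite("pics/a.png",cv2.resize(im[0],(800,600)));cv2.imwrite("pics/b.png",cv2.resize(im[1],(800,600)))
E
```

```text
{'time': 0.0, 'joint_pos': array([-1.15347677,  0.41798882, -0.01032296,  1.6141432 ,  0.00472468,
        1.11072624, -0.05299813]), 'dq': array([ 3.33179592e-04,  8.84853432e-05, -1.68928964e-04, -6.97271903e-04,
       -2.89205985e-04, -1.22163025e-03,  5.69984341e-04]), 'joint_efforts': array([ 6.48068317e-05, -8.51251245e+01,  6.38500303e-01, -4.25985932e+01,
       -4.88652627e-02,  1.86696835e-02,  5.92442984e-05]), 'tool_pos': array([276.63705494, 559.99311083, 180.32898773]), 'orientation': array([-8.89746207e-05,  2.27383670e-01,  9.73805053e-01, -6.14663470e-04]), 'ft_force': array([ 0.59000408, -0.38712049,  0.27860559]), 'wrist_torque': array([-0.0346355 ,  0.04306691,  0.03547044]), 'gripper_force': 0.0, 'width': 0.9983726645396399}
scene [[0.1, 0.86, -0.5, 1048.62], [1.0, -0.08, 0.06, -77.98], [0.01, -0.5, -0.87, 960.63], [0.0, 0.0, 0.0, 1.0]] [[361.9, 0.0, 258.4], [0.0, 361.9, 189.3], [0.0, 0.0, 1.0]]
scene roller 0.81 [159.2 179.4] [ 464. -305.   50.]
scene roller 0.69 [189.2 217.8] [ 598. -218.   50.]
scene roller 0.46 [209.4 176.5] [ 468. -158.   50.]
scene stand 0
[... 1141 characters left out ...]
[301.8 235.8] [ 423. -146.   50.]
top stand 0.82 [189.2 285. ] [296. 159.   0.]
top stand 0.8 [175.4 194. ] [548. 202.   0.]
top rest 0.89 [322.  175.6] [ 598. -216.    0.]
top pin_tip 0.84 [367.4 251.8] [ 379. -318.   50.]
top pin_tip 0.73 [348.1 177.7] [ 580. -278.   50.]
top pin_tip 0.59 [304.  247.5] [ 392. -151.   50.]
top pin_tip 0.3 [240.6 134.7] [706.  15.  50.]
top plunger_tip 0.56 [299.6 165.6] [ 616. -146.   50.]
top plunger_tip 0.41 [344.6 202.4] [ 512. -265.   50.]
top plunger_tip 0.37 [299.1 208.9] [ 496. -141.   50.]
top slot_nominal 0.72 [159.4 286.9] [294. 229.  52.]
top socket_nominal 0.76 [200.7 181.5] [573. 125.  52.]
top socket_nominal 0.61 [209.6 283. ] [303.  98.  52.]
```

View pics/a.png

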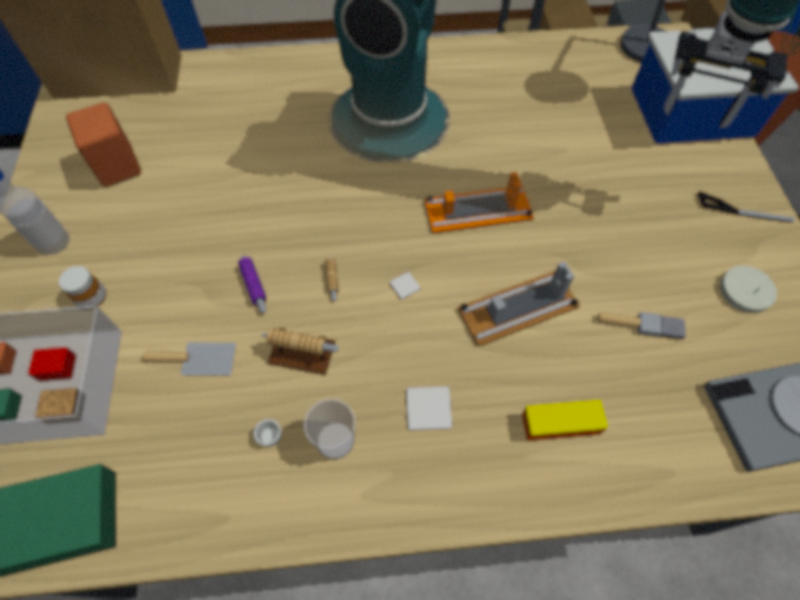

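View pics/b.png

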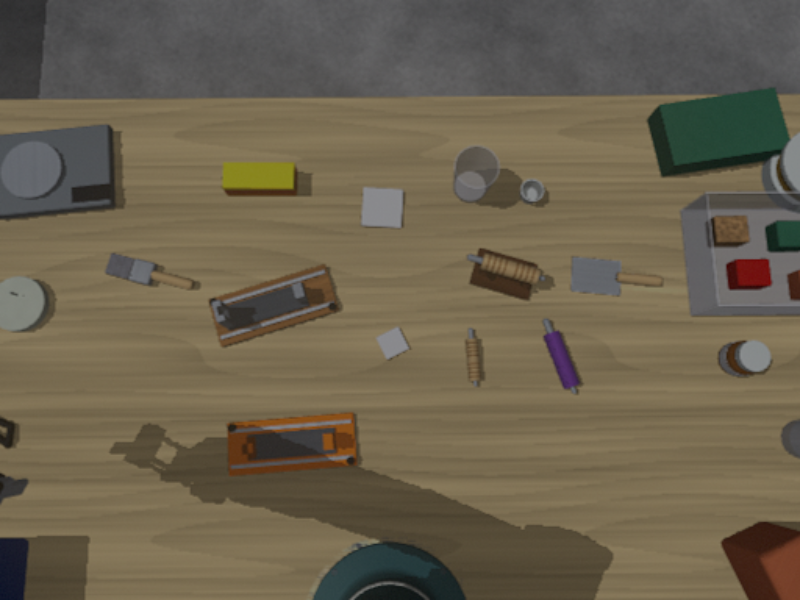

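Roller candidates (top view, 800x600 pixels): purple at (562,357), excluded by colour; a small wooden one on the table at (474,357); and a larger wooden one in the rest at (507,267). The larger one is meant. Stands: orange at (292,444), to be left alone; wooden board with grey yoke at (273,305), which is the target. I'll confirm both in one enlarged crop.

```bash
python3 - <<'E'
from h import *
p=get_image("top");f=p["frame"]
a=cv2.resize(f[145:245,275:385],(396*2//2,360),interpolation=cv2.INTER_CUBIC)
b=cv2.resize(f[160:260,120:230],(396,360),interpolation=cv2.INTER_CUBIC)
cv2.imwrite("pics/c.png",np.hstack([a,b]))
for n in ["top","scene"]:
    if n!="top": p=get_image(n)
    for t,z in [("roller",50),("stand",6)]:
        for r in regions_of(t,p):
            m=r["mask"].astype(np.uint8);c=max(cv2.findContours(m,0,1)[0],key=cv2.contourArea)
            bx=cv2.boxPoints(cv2.minAreaRect(c)); print(n,t,round(r["conf"],2),bx.round(0).tolist(),[onz(p,q,z)[:2].round(0).tolist() for q in bx])
E
```

```text
top roller 0.63 [[344.0, 208.0], [355.0, 203.0], [373.0, 248.0], [361.0, 252.0]] [[497.0, -262.0], [509.0, -294.0], [390.0, -334.0], [378.0, -303.0]]
top roller 0.61 [[297.0, 170.0], [301.0, 158.0], [351.0, 173.0], [348.0, 184.0]] [[605.0, -140.0], [637.0, -150.0], [595.0, -286.0], [563.0, -276.0]]
top stand 0.76 [[144.0, 270.0], [226.0, 263.0], [229.0, 298.0], [147.0, 304.0]] [[338.0, 281.0], [353.0, 58.0], [262.0, 51.0], [247.0, 270.0]]
top stand 0.72 [[132.0, 191.0], [208.0, 168.0], [218.0, 200.0], [142.0, 223.0]] [[556.0, 324.0], [622.0, 109.0], [530.0, 81.0], [465.0, 293.0]]
scene roller 0.95 [[167.0, 220.0], [169.0, 209.0], [217.0, 217.0], [215.0, 228.0]] [[598.0, -279.0], [564.0, -275.0], [605.0, -140.0], [637.0, -147.0]]
scene roller 0.84 [[150.0, 165.0], [161.0, 162.0], [173.0, 198.0], [162.0, 201.0]] [[412.0, -336.0], [401.0, -302.0], [530.0, -264.0], [539.0, -296.0]]
scene roller 0.49 [[209.0, 190.0], [209.0, 165.0], [216.0, 165.0], [216.0, 190.0]] [[514.0, -160.0], [427.0, -157.0], [429.0, -136.0], [516.0, -140.0]]
scene stand 0.75 [[292.0, 197.0], [362.0, 165.0], [376.0, 194.0], [305.0, 226.0]] [[535.0, 85.0], [442.0, 324.0], [550.0, 338.0], [634.0, 109.0]]
scene stand 0.6 [[270.0, 126.0], [333.0, 108.0], [342.0, 140.0], [279.0, 157.0]] [[256.0, 50.0], [199.0, 280.0], [339.0, 281.0], [389.0, 63.0]]
```

View pics/c.png

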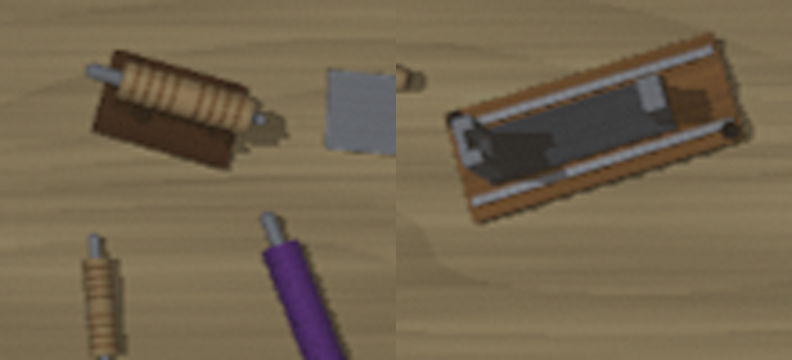

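The crop confirms it: the banded wooden roller lies in the brown rest at (185,95), fat pin up-left at (95,72), thin pin at (260,118). The target stand has its tall upright at (470,140) and its short one at (652,92). I'll move over the stand and look with the wrist camera.

Request:
{"method": "arm_command", "body": {
  "turn": [
    [0, 0, -3.9],
    [0, 0, -3.9],
    [0, 0, -3.9],
    [0, 0, -3.9],
    [0, 0, -3.9],
    [0, 0, -3.9],
    [0, 0, -3.9],
    [0, 0, -3.9],
    [0, 0, -3.9],
    [0, 0, -3.9],
    [0, 0, -3.8],
    [0, 0, -3.8],
    [0, 0, 0],
    [0, 0, 0]
  ],
  "travel": [
    [2.2, -3, 1],
    [2.2, -3, 1],
    [2.2, -3, 1],
    [2.2, -3, 1],
    [2.2, -3, 1],
    [2.2, -3, 1],
    [2.2, -3, 1],
    [2.2, -3, 1],
    [2.2, -3, 1],
    [2.2, -3, 1],
    [2.2, -3, 1],
    [2.2, -3, 1],
    [0, 0, 0],
    [0, 0, 0]
  ],
  "gripper": [1, 1, 1, 1, 1, 1, 1, 1, 1, 1, 1, 1, 1, 1]
}}

```text
time: 2.85
tool_pos: [540.5, 200.0, 301.0]
orientation: [-0.0, 0.594, 0.804, 0.0]
ft_force: [0.5, -0.4, -0.9]
width: 0.997
gripper_force: 0.0
```

```bash
python3 - <<'E'
from h import *
p=get_image("wrist");cv2.imwrite("pics/d.png",cv2.resize(p["frame"],(800,600)));print(p["extrinsics"].round(3).tolist(),p["K"].round(1).tolist())
np.savez("pics/d.npz",**{k:p[k] for k in("frame","K","extrinsics")})
for t in ["slot_nominal","socket_nominal","stand"]:
    for r in spot_point(t,p): print(t,round(r["conf"],2),np.round(r["position"],1),onz(p,r["position"],52 if t!="stand" else 0).round(1))
E
```

```text
[[0.956, 0.284, 0.071, 519.038], [0.293, -0.927, -0.233, 268.893], [-0.001, 0.244, -0.97, 504.192], [0.0, 0.0, 0.0, 1.0]] [[281.9, 0.0, 257.0], [0.0, 281.9, 193.7], [0.0, 0.0, 1.0]]
slot_nominal 0.75 [111.6 101.7] [296.9 233.6  52. ]
slot_nominal 0.55 [261.1 119.4] [523.3 275.6  52. ]
socket_nominal 0.88 [103.  186.5] [306.4  97.5  52. ]
socket_nominal 0.55 [260.6 207.9] [565.  138.4  52. ]
socket_nominal 0.25 [226.9 354.5] [ 590.3 -163.2   52. ]
stand 0.73 [122.  144.3] [301.4 163.7   0. ]
stand 0.72 [257.6 162.1] [539.7 203.8   0. ]
```

View pics/d.png

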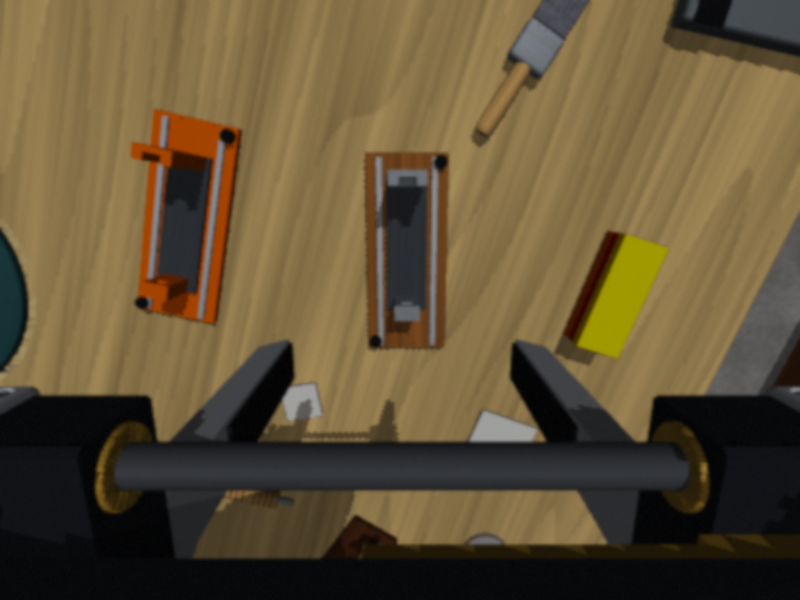

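The target stand is at (406,250) with its tall upright at (407,178) and short one at (407,312); the orange one is at (185,215). I'll enlarge the crop to get the corners.

```bash
python3 - <<'E'
import numpy as np,cv2
f=np.load("pics/d.npz")["frame"][90:230,220:300]
cv2.imwrite("pics/e.png",cv2.resize(f,None,fx=4.28,fy=4.28,interpolation=cv2.INTER_CUBIC))
E
```

```text
(no output)
```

View pics/e.png

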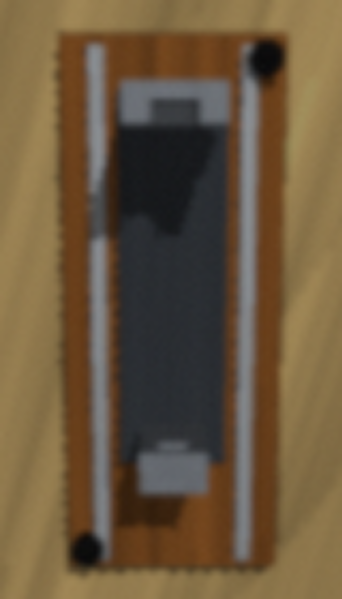

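```bash
python3 - <<'E'
from h import *
p=dict(np.load("pics/d.npz"))
w=lambda x,y,z: onz(p,(x/4.28+220-.4,y/4.28+90-.4),z)[:2]
c=[w(*q,12) for q in[(58,35),(288,35),(274,567),(68,567)]]
for q in c: print(q.round(1))
O=sum(c)/4; d=(c[0]+c[1]-c[2]-c[3])/2; print("origin",O.round(1),"len",np.linalg.norm(d),"wid",np.linalg.norm((c[1]+c[2]-c[0]-c[3])/2),np.degrees(np.arctan2(d[1],d[0])))
yv=d/np.linalg.norm(d); xv=np.array([yv[1],-yv[0]])
# side edges direction
e=(c[0]-c[3]+c[1]-c[2]);
for n,q in dict(to1=(120,80,90),to2=(228,80,90),ti1=(120,125,90),ti2=(228,125,90),slotL=(151,110,90),slotR=(200,110,90),back=(175,98,90),si1=(137,453,63),si2=(208,453,63),so1=(140,494,63),so2=(208,494,63)).items():
    r=w(*q)-O; print(n,w(*q).round(1),"stand x,y",(r@xv).round(1),(r@yv).round(1))
print(w(175,110,90)-w(173,473,63))
g=w(175,102,90)-w(173,473,63);print("upr dir",np.degrees(np.arctan2(g[1],g[0])))
E
```

```text
[469.1 295.7]
[554.3 321.8]
[617.8 113.2]
[532.8  87.1]
origin [543.5 204.5] len 218.10473691233645 wid 89.0211951695335 106.96316605676427
to1 [500.3 283.9] stand x,y -18.1 88.6
to2 [534.3 294.3] stand x,y 17.4 88.6
ti1 [504.4 270.2] stand x,y -18.2 74.3
ti2 [538.7 280.7] stand x,y 17.6 74.3
slotL [512.9 277.8] stand x,y -7.9 79.1
slotR [528.4 282.5] stand x,y 8.3 79.1
back [519.3 283.8] stand x,y 0.0 82.9
si1 [543.8 157.4] stand x,y -13.5 -45.1
si2 [569.4 165.2] stand x,y 13.3 -45.1
so1 [549.5 142.3] stand x,y -12.4 -61.2
so2 [574.3 149.9] stand x,y 13.5 -61.2
[-38.63028251 126.22915738]
upr dir 107.01957134924723
```

The yoke shift shows clearly: the inner faces are at stand y = 74.3 and -45.1, so it sits about +14.7 mm off the middle. Stand origin is (543.5, 204.5), yaw 107.0°. Next, the roller.

Request:
{"method": "arm_command", "body": {
  "turn": [
    [0, 0, -3.4],
    [0, 0, -3.4],
    [0, 0, -3.4],
    [0, 0, -3.4],
    [0, 0, -3.4],
    [0, 0, -3.4],
    [0, 0, -3.4],
    [0, 0, -3.4],
    [0, 0, -3.4],
    [0, 0, -3.4],
    [0, 0, 0],
    [0, 0, 0]
  ],
  "travel": [
    [0.6, -4.2, -0.6],
    [0.6, -4.2, -0.6],
    [0.6, -4.2, -0.6],
    [0.6, -4.2, -0.6],
    [0.6, -4.2, -0.6],
    [0.6, -4.2, -0.6],
    [0.6, -4.2, -0.6],
    [0.6, -4.2, -0.6],
    [0.6, -4.2, -0.6],
    [0.6, -4.2, -0.6],
    [0, 0, 0],
    [0, 0, 0]
  ],
  "gripper": [1, 1, 1, 1, 1, 1, 1, 1, 1, 1, 1, 1]
}}

```text
time: 4.55
tool_pos: [600.9, -218.6, 240.7]
orientation: [-0.0, 0.803, 0.596, 0.0]
ft_force: [0.4, 0.6, -0.1]
width: 1.0
gripper_force: 0.0
```

```bash
python3 - <<'E'
from h import *
p=get_image("wrist");f=p["frame"]
print(p["extrinsics"].round(3).tolist(),read_state()["tool_pos"])
for t in ["roller","pin_tip","plunger_tip","rest"]:
    for r in spot_point(t,p): print(t,round(r["conf"],2),np.round(r["position"],1),onz(p,r["position"],50 if t!="rest" else 0).round(1))
q=proj(p,(600,-220,50));print(q)
x0,y0=(np.clip(q-[70,60],0,[372,264])).astype(int);print(x0,y0)
cv2.imwrite("pics/f.png",cv2.resize(f[y0:y0+120,x0:x0+140],None,fx=5,fy=5,interpolation=cv2.INTER_CUBIC))
np.savez("pics/f.npz",**{k:p[k] for k in("frame","K","extrinsics")})
E
```

```text
[[0.957, -0.281, -0.072, 620.769], [-0.29, -0.928, -0.234, -149.706], [-0.001, 0.244, -0.97, 443.923], [0.0, 0.0, 0.0, 1.0]] [ 601.0805057  -218.209557    240.93279336]
roller 0.64 [184.4 247.6] [ 461.8 -293.3   50. ]
roller 0.6 [256.9 175.5] [ 599.1 -219.1   50. ]
roller 0.58 [144.9 158.9] [ 456.  -151.2   50. ]
pin_tip 0.85 [254.9 216.4] [ 578.6 -276.7   50. ]
plunger_tip 0.71 [216.4 223. ] [ 521. -270.   50.]
plunger_tip 0.53 [257.9 116.6] [ 623.7 -142.3   50. ]
plunger_tip 0.5 [178.3 146.3] [ 506.9 -148.4   50. ]
rest 0.61 [255.2 164.9] [ 598.7 -210.8    0. ]
[257.70395851 175.93640371]
187 115
```

View pics/f.png

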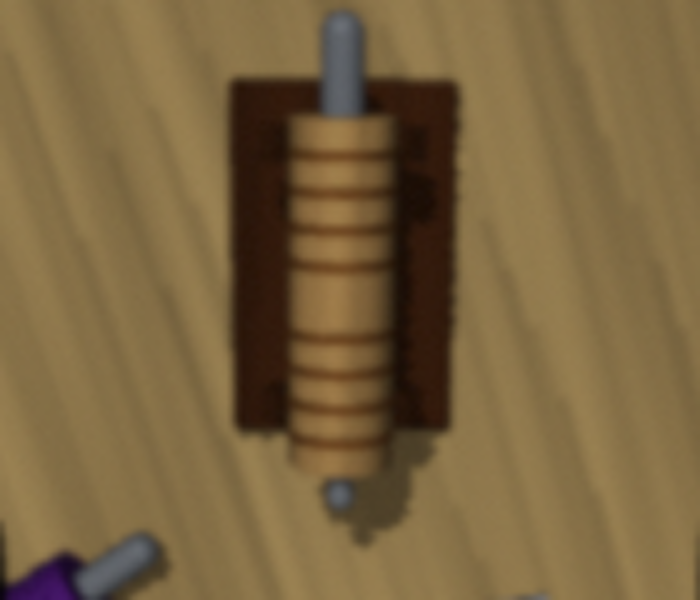

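The crop shows the roller upright in the image: fat tip at (342,12), body middle at (342,302), thin tip at (340,510). It is well aligned with the gripper.

```bash
python3 - <<'E'
from h import *
p=dict(np.load("pics/f.npz"))
w=lambda x,y,z: onz(p,(x/5+187-.4,y/5+115-.4),z)[:2]
a=w(342,12,50);b=w(340,508,50);m=w(342,302,65)
d=a-b;L=np.linalg.norm(d);print(a,b,m,L,np.degrees(np.arctan2(d[1],d[0])),"centre",b+d/L*(64+(L-142)/2))
e1=w(342,114,60);e2=w(342,470,60);print((e1+e2)/2,np.linalg.norm(e1-e2))
E
```

```text
[ 619.85191903 -141.69708012] [ 578.23956643 -276.2275243 ] [ 597.6367499  -215.01459661] 140.81913328954707 72.81235080333705 centre [ 596.97722788 -215.6496968 ]
[ 597.69372219 -214.68777838] 99.52474082246275
```

Request:
{"method": "arm_command", "body": {
  "turn": [
    [0, 0, -0.3],
    [0, 0, 0],
    [0, 0, 0],
    [0, 0, 0],
    [0, 0, 0],
    [0, 0, 0],
    [0, 0, 0],
    [0, 0, 0],
    [0, 0, 0],
    [0, 0, 0],
    [0, 0, 0],
    [0, 0, 0]
  ],
  "travel": [
    [-0.35, 0.3, -3.5],
    [0, 0, -4.5],
    [0, 0, -4.5],
    [0, 0, -4.5],
    [0, 0, -3],
    [0, 0, -1],
    [0, 0, 0],
    [0, 0, 0],
    [0, 0, 0],
    [0, 0, 0],
    [0, 0, 0],
    [0, 0, 0]
  ],
  "gripper": [1, 1, 1, 1, 1, 1, 1, -1, -1, -1, -1, -1]
}}

```text
time: 6.3
tool_pos: [597.3, -216.6, 31.0]
orientation: [-0.0, 0.805, 0.594, -0.0]
ft_force: [-0.7, 0.4, 0.4]
width: 0.502
gripper_force: 0.0
```

Request:
{"method": "arm_command", "body": {
  "turn": [
    [0, 0, 0],
    [0, 0, 0],
    [0, 0, 0],
    [0, 0, 0],
    [0, 0, 0],
    [0, 0, 0]
  ],
  "travel": [
    [0, 0, 0],
    [0, 0, 0],
    [0, 0, 0],
    [0, 0, 0],
    [0, 0, 0],
    [0, 0, 0]
  ],
  "gripper": [-1, -1, -1, -1, -1, -1]
}}

```text
time: 7.05
tool_pos: [597.9, -216.9, 31.2]
orientation: [0.001, 0.805, 0.594, 0.0]
ft_force: [6.0, -1.7, -0.3]
width: 0.274
gripper_force: 27.9
```

Request:
{"method": "arm_command", "body": {
  "turn": [
    [0, 0, 0],
    [0, 0, 0],
    [0, 0, 0],
    [0, 0, 0],
    [0, 0, 0],
    [0, 0, 0],
    [0, 0, 0],
    [0, 0, 0]
  ],
  "travel": [
    [0, 0, 0],
    [0, 0, 0.5],
    [0, 0, 1.5],
    [0, 0, 3],
    [0, 0, 4],
    [0, 0, 4],
    [0, 0, 0],
    [0, 0, 0]
  ],
  "gripper": [-1, -1, -1, -1, -1, -1, -1, -1]
}}

```text
time: 8.05
tool_pos: [596.9, -216.3, 160.7]
orientation: [-0.0, 0.805, 0.594, -0.0]
ft_force: [0.3, 0.2, -2.6]
width: 0.273
gripper_force: 27.6
```

```bash
python3 - <<'E'
from h import *
p=get_image("wrist");f=p["frame"];print(read_state()["width"])
cv2.imwrite("pics/g.png",cv2.resize(f[80:384,120:400],None,fx=1.95,fy=1.95,interpolation=cv2.INTER_CUBIC))
np.savez("pics/g.npz",**{k:p[k] for k in("frame","K","extrinsics")})
print(read_state()["tool_pos"],p["extrinsics"].round(3).tolist())
for t in ["pin_tip","plunger_tip"]:
    for r in spot_point(t,p): print(t,round(r["conf"],2),np.round(r["position"],1))
E
```

```text
0.27306522045519727
[ 596.67158964 -216.27407709  160.11755038] [[0.955, -0.287, -0.074, 617.174], [-0.296, -0.926, -0.233, -147.529], [-0.002, 0.245, -0.97, 363.818], [0.0, 0.0, 0.0, 1.0]]
pin_tip 0.87 [ 91.8 181.8]
plunger_tip 0.82 [257.5 109.8]
plunger_tip 0.54 [169.1 150.4]
plunger_tip 0.51 [208.3 243.6]
```

View pics/g.png

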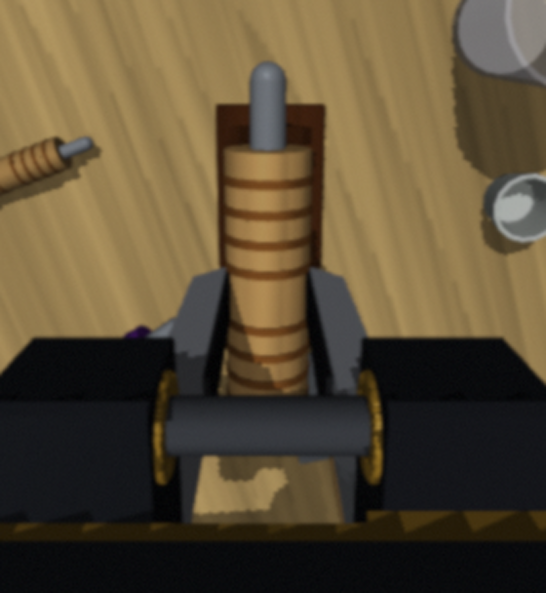

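Roller held straight; fat tip at (267,62) in the crop, i.e. (256.5,111.5) in the frame.

```bash
python3 - <<'E'
from h import *
p=dict(np.load("pics/g.npz"));s=read_state();t=s["tool_pos"]
for z in (176,179,182):
    a=onz(p,(256.5,111.5),z); print(z,(a-t)[:2]@np.array([.2957,.9553]),(a-t)[:2]@np.array([.9553,-.2957]))
O=np.array([543.5,204.5]);th=np.radians(107.0);yv=np.array([np.cos(th),np.sin(th)]);print(yv)
for y in (-20,-10,-5,0,8.7,15,18,20): print(y,(O+yv*y).round(1))
E
```

```text
176 78.78804539087864 -1.4252226243017552
179 78.67790568296213 -1.4154341778587816
182 78.56776597504566 -1.405645731415698
[-0.2923717   0.95630476]
-20 [549.3 185.4]
-10 [546.4 194.9]
-5 [545.  199.7]
0 [543.5 204.5]
8.7 [541.  212.8]
15 [539.1 218.8]
18 [538.2 221.7]
20 [537.7 223.6]
```

Request:
{"method": "arm_command", "body": {
  "turn": [
    [0, 0, 3.4],
    [0, 0, 3.4],
    [0, 0, 3.4],
    [0, 0, 3.4],
    [0, 0, 3.4],
    [0, 0, 3.4],
    [0, 0, 3.4],
    [0, 0, 3.4],
    [0, 0, 3.4],
    [0, 0, 3.5],
    [0, 0, 0],
    [0, 0, 0],
    [0, 0, 0],
    [0, 0, 0]
  ],
  "travel": [
    [-0.5, 4.15, 0],
    [-0.5, 4.15, 0],
    [-0.5, 4.15, 0],
    [-0.5, 4.15, 0],
    [-0.5, 4.15, 0],
    [-0.5, 4.15, 0],
    [-0.5, 4.15, 0],
    [-0.5, 4.15, 0],
    [-0.5, 4.15, 0],
    [-0.5, 4.15, 0],
    [0, 0, -3],
    [0, 0, -3],
    [0, 0, 0],
    [0, 0, 0]
  ],
  "gripper": [-1, -1, -1, -1, -1, -1, -1, -1, -1, -1, -1, -1, -1, -1]
}}

```text
time: 9.95
tool_pos: [547.7, 198.2, 101.7]
orientation: [0.0, 0.596, 0.803, 0.0]
ft_force: [0.3, 0.5, -0.9]
width: 0.274
gripper_force: 27.6
```

```bash
python3 - <<'E'
from h import *
p=get_image("wrist");f=p["frame"];s=read_state();print(s["tool_pos"],s["orientation"].round(4),s["ft_force"])
cv2.imwrite("pics/h.png",cv2.resize(f[60:210,190:330],None,fx=4,fy=4,interpolation=cv2.INTER_CUBIC))
np.savez("pics/h.npz",tp=s["tool_pos"],**{k:p[k] for k in("frame","K","extrinsics")})
E
```

```text
[547.91236863 198.35838797 102.01658297] [3.000e-04 5.956e-01 8.033e-01 5.000e-04] [-0.53062514 -0.28699729 -1.39584622]
```

View pics/h.png

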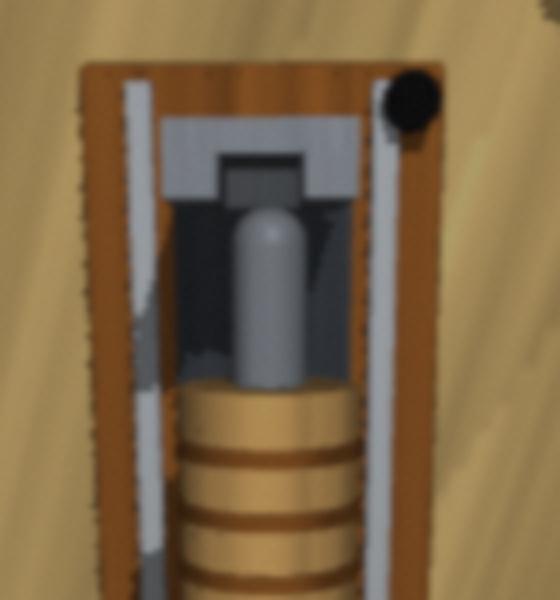

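Slot at (262,180) and pin at (270,207..388): the pin is about 2 px (1.5 mm) to the +x side of the slot, and its tip is just short of the inner face.

```bash
python3 - <<'E'
from h import *
p=dict(np.load("pics/h.npz"));t=p["tp"]
w=lambda x,y,z: (onz(p,(x/4+190-.4,y/4+60-.4),z)-t)[:2]
yv=np.array([-.2924,.9563]);xv=np.array([.9563,.2924])
for n,q in dict(face=(262,199,90),back=(262,153,90),pintip=(270,207,121),shoulder=(270,388,121),slot=(262,180,90)).items(): print(n,w(*q)@xv,w(*q)@yv)
E
```

```text
face -1.923047604033467 81.62537940266681
back -1.8889142066910443 89.60956988996557
pintip -0.47013833835628926 79.06032810999812
shoulder -0.5420339372027139 50.763129275864
slot -1.908870200083489 84.94163569607527
```

Request:
{"method": "arm_command", "body": {
  "turn": [
    [0, 0, 0],
    [0, 0, 0],
    [0, 0, 0],
    [0, 0, 0],
    [0, 0, 0],
    [0, 0, 0],
    [0, 0, 0],
    [0, 0, 0]
  ],
  "travel": [
    [-0.31, 0.53, 0],
    [0, 0, 0],
    [0, 0, -1.5],
    [0, 0, -1.5],
    [0, 0, -1],
    [0, 0, 0],
    [0, 0, 0],
    [0, 0, 0]
  ],
  "gripper": [-1, -1, -1, -1, -1, -1, -1, -1]
}}

```text
time: 11.0
tool_pos: [544.4, 203.7, 61.3]
orientation: [0.0, 0.595, 0.803, 0.0]
ft_force: [-0.3, -0.8, -1.4]
width: 0.277
gripper_force: 27.6
```

Request:
{"method": "arm_command", "body": {
  "turn": [
    [0, 0, 0],
    [0, 0, 0],
    [0, 0, 0],
    [0, 0, 0],
    [0, 0, 0]
  ],
  "travel": [
    [-0.1, 0.3, 0],
    [-0.1, 0.3, 0],
    [-0.1, 0.36, 0],
    [0, 0, 0],
    [0, 0, 0]
  ],
  "gripper": [-1, -1, -1, -1, -1]
}}

```text
time: 11.62
tool_pos: [541.3, 212.9, 60.9]
orientation: [0.0, 0.596, 0.803, -0.0]
ft_force: [1.4, -4.6, -1.4]
width: 0.276
gripper_force: 27.7
```

Request:
{"method": "arm_command", "body": {
  "turn": [
    [0, 0, 0],
    [0, 0, 0],
    [0, 0, 0],
    [0, 0, 0],
    [0, 0, 0],
    [0, 0, 0]
  ],
  "travel": [
    [-0.1, 0.3, 0],
    [-0.1, 0.3, 0],
    [-0.08, 0.24, 0],
    [0, 0.1, 0],
    [0, 0, 0],
    [0, 0, 0]
  ],
  "gripper": [-1, -1, -1, -1, -1, -1]
}}

```text
time: 12.38
tool_pos: [538.5, 222.2, 60.9]
orientation: [0.0, 0.596, 0.803, -0.0]
ft_force: [2.3, -6.5, -0.2]
width: 0.277
gripper_force: 27.7
```

```bash
python3 - <<'E'
from h import *
p=get_image("wrist");f=p["frame"];s=read_state();print(s["tool_pos"],s["orientation"].round(4),s["ft_force"])
cv2.imwrite("pics/i.png",cv2.resize(f[40:190,190:330],None,fx=4,fy=4,interpolation=cv2.INTER_CUBIC))
np.savez("pics/i.npz",tp=s["tool_pos"],**{k:p[k] for k in("frame","K","extrinsics")})
E
```

```text
[538.52511727 222.1615515   60.9275956 ] [ 2.000e-04  5.956e-01  8.033e-01 -2.000e-04] [ 2.24311078 -5.54881301 -1.14114564]
```

View pics/i.png

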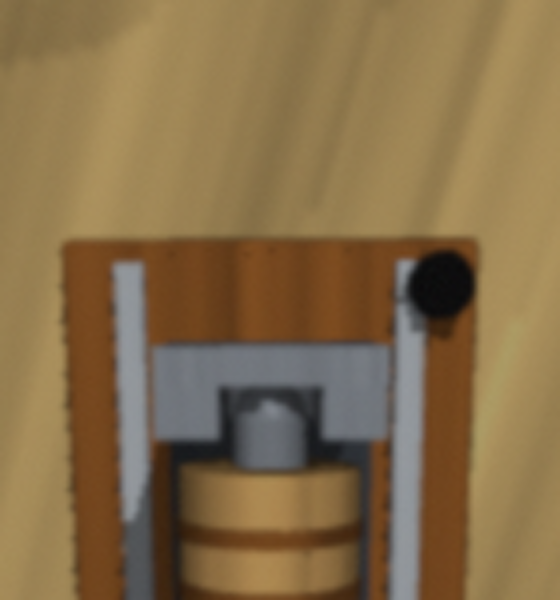

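The pin is centred in the slot (270 against 271), squeezed by about 15 mm. I'll squeeze 1 mm more and lower it partway.

Request:
{"method": "arm_command", "body": {
  "turn": [
    [0, 0, 0],
    [0, 0, 0],
    [0, 0, 0],
    [0, 0, 0],
    [0, 0, 0],
    [0, 0, 0]
  ],
  "travel": [
    [-0.03, 0.1, 0],
    [0, 0, 0],
    [0, 0, -0.4],
    [0, 0, -0.4],
    [0, 0, 0],
    [0, 0, 0]
  ],
  "gripper": [-1, -1, -1, -1, -1, -1]
}}

```text
time: 13.18
tool_pos: [538.2, 224.0, 53.3]
orientation: [0.0, 0.595, 0.803, 0.0]
ft_force: [0.4, -2.4, 2.6]
width: 0.006
gripper_force: 1.5
```

```bash
python3 - <<'E'
from h import *
p=get_image("wrist");f=p["frame"];s=read_state();print(s["tool_pos"],s["ft_force"],s["wrist_torque"])
cv2.imwrite("pics/j.png",cv2.resize(f[40:190,190:330],None,fx=4,fy=4,interpolation=cv2.INTER_CUBIC))
E
```

```text
[538.21196824 224.06436565  53.2766274 ] [ 1.00767158 -2.30778329  3.25185811] [-0.51398608 -0.08094896  0.00841029]
```

The grip was lost (fingers shut). Before moving, I'll find the roller numerically.

```bash
python3 - <<'E'
from h import *
print(read_state()["tool_pos"], read_state()["ft_force"])
for n in ["wrist","scene","top"]:
    p=get_image(n); cv2.imwrite(f"pics/k_{n}.png",p["frame"])
    for t in ["roller","pin_tip","plunger_tip"]:
        for r in spot_point(t,p): print(n,t,round(r["conf"],2),np.round(r["position"],1),[onz(p,r["position"],z)[:2].round(0).tolist() for z in(52,75)])
    for r in regions_of("roller",p):
        m=r["mask"].astype(np.uint8);c=max(cv2.findContours(m,0,1)[0],key=cv2.contourArea)
        print(n,"mask",round(r["conf"],2),int(m.sum()),r["box"],cv2.boxPoints(cv2.minAreaRect(c)).round(0).tolist())
    print(n,[proj(p,(538,224,z)).round(0) for z in(52,53,75)])
E
```

```text
[538.21196824 224.06436565  53.2766274 ] [ 1.00767158 -2.30778329  3.25185811]
wrist plunger_tip 0.79 [256.2 137.4] [[519.0, 283.0], [519.0, 284.0]]
wrist mask 0.72 2614 [235.9, 138.0, 276.8, 220.4] [[234.0, 140.0], [278.0, 140.0], [278.0, 221.0], [234.0, 221.0]]
wrist mask 0.46 2577 [448.3, 194.9, 512.0, 334.9] [[452.0, 281.0], [500.0, 192.0], [531.0, 209.0], [483.0, 297.0]]
wrist [array([257., 220.]), array([257., 220.]), array([257., 231.])]
scene roller 0.67 [161.3 181. ] [[472.0, -298.0], [486.0, -292.0]]
scene roller 0.65 [211.  176.4] [[470.0, -153.0], [484.0, -151.0]]
scene roller 0.54 [334.2 188.5] [[545.0, 202.0], [557.0, 195.0]]
scene roller 0.25 [315.5 197.7] [[570.0, 143.0], [582.0, 137.0]]
scene pin_tip 0.59 [156.3 164.2] [[411.0, -315.0], [427.0, -309.0]]
scene pin_tip 0.51 [319.8 194. ] [[559.0, 157.0], [571.0, 151.0]]
scene pin_tip 0.46 [206.5 164.8] [[427.0, -165.0], [443.0, -163.0]]
scene plunger_tip 0.36 [168.7 199.3] [[535.0, -275.0], [548.0, -270.0]]
scene mask 0.92 326 [151.0, 164.5, 170.2, 202.6] [[150.0, 166.0], [159.0, 163.0], [174.0, 198.0], [165.0, 202.0]]
[... 530 characters left out ...]
, 142.0], [562.0, 139.0]]
top pin_tip 0.63 [365.9 251.6] [[380.0, -314.0], [379.0, -307.0]]
top pin_tip 0.49 [305.8 245.4] [[398.0, -155.0], [396.0, -152.0]]
top plunger_tip 0.61 [345.1 203.4] [[509.0, -266.0], [506.0, -260.0]]
top plunger_tip 0.4 [301.6 209.5] [[494.0, -148.0], [490.0, -144.0]]
top mask 0.81 481 [347.3, 204.4, 373.5, 254.1] [[344.0, 207.0], [355.0, 203.0], [374.0, 249.0], [363.0, 254.0]]
top mask 0.63 216 [166.5, 179.7, 187.7, 199.2] [[166.0, 188.0], [186.0, 181.0], [189.0, 192.0], [170.0, 199.0]]
top mask 0.55 235 [298.0, 212.8, 309.7, 247.2] [[297.0, 211.0], [305.0, 211.0], [308.0, 246.0], [300.0, 246.0]]
top [array([164., 194.]), array([164., 194.]), array([162., 193.])]
```

```bash
python3 - <<'E'
from h import *
O=np.array([543.5,204.5]);yv=np.array([-.2924,.9563]);xv=np.array([.9563,.2924])
P=lambda y,z,x=0.5:(*(O+yv*y+xv*x),z)
S=get_image("scene");T=get_image("top")
# pin tip: least squares over (x,y,z) of the two rays; and within plane x=0.5
from scipy.optimize import least_squares
for nm,a,b in [("pin_tip",(319.8,194),(194.5,183.9)),("roller?",(334.2,188.5),(167,190.1))]:
    for x in (0.5,):
        r=least_squares(lambda v:np.r_[proj(S,P(v[0],v[1],x))-a,proj(T,P(v[0],v[1],x))-b],[0,50]);print(nm,r.x,r.fun)
for n,t,pl in [("seated",(-55,52),(83,52)),("down",(-44,22),(83,54)),("up",(-52,67),(83,60)),("up2",(-46,75),(83,80)),("upfat",(-50,67),(83,96))]:
    t=np.array(t);pl=np.array(pl);d=(pl-t)/np.linalg.norm(pl-t)
    for l,q in[("tip",t),("endthin",t+14*d),("cen",t+64*d),("endfat",t+114*d),("fattip",pl)]: print(n,l,q.round(0),"scene",proj(S,P(*q)).round(1),"top",proj(T,P(*q)).round(1))
E
```

```text
pin_tip [-61.2194667   63.10174193] [-3.04671938 -0.65676973 -2.19133424  0.84070298]
roller? [ 3.37314698 55.14138973] [ 1.93134412 -1.19304957  2.71067454  2.26946418]
seated tip [-55  52] scene [318.1 194.5] top [190.6 186.2]
seated endthin [-41.  52.] scene [322.4 192.9] top [185.7 187.7]
seated cen [ 9. 52.] scene [337.6 187.2] top [167.9 193.2]
seated endfat [59. 52.] scene [352.5 181.6] top [150.1 198.7]
seated fattip [83 52] scene [359.6 179. ] top [141.5 201.3]
down tip [-44  22] scene [319.9 198.2] top [188.3 189.5]
down endthin [-30.  25.] scene [324.1 196.1] top [183.4 190.7]
down cen [18. 38.] scene [339.3 188.7] top [165.7 195.1]
down endfat [67. 50.] scene [354.6 181.2] top [147.5 199.6]
down fattip [83 54] scene [359.8 178.6] top [141.3 201.2]
up tip [-52  67] scene [319.8 191.6] top [188.8 185.5]
up endthin [-38.  66.] scene [324.1 190.1] top [183.8 187.1]
up cen [12. 64.] scene [339.3 184.8] top [166.  192.7]
up endfat [62. 61.] scene [354.1 179.7] top [148.2 198.4]
up fattip [83 60] scene [360.3 177.6] top [140.7 200.8]
up2 tip [-46  75] scene [322.2 189.5] top [186.2 185.5]
up2 endthin [-32.  76.] scene [326.6 187.8] top [181.1 187.1]
up2 cen [18. 77.] scene [342.1 181.7] top [162.8 192.5]
up2 endfat [68. 79.] scene [357.5 175.7] top [144.4 198. ]
up2 fattip [83 80] scene [362.  173.9] top [138.8 199.6]
upfat tip [-50  67] scene [320.5 191.4] top [188.1 185.7]
upfat endthin [-36.  70.] scene [324.9 189.3] top [183. 187.]
upfat cen [13. 81.] scene [340.7 181.7] top [164.6 191.7]
upfat endfat [61. 91.] scene [356.5 174.2] top [145.7 196.5]
upfat fattip [83 96] scene [363.5 170.9] top [137.1 198.6]
```

By the projections, the roller most likely slipped out downwards: fat pin still in the slot, thin end on the yoke floor, fingers resting on top of it. I'll raise the gripper straight up and take one composite view.

Request:
{"method": "arm_command", "body": {
  "turn": [
    [0, 0, 0],
    [0, 0, 0],
    [0, 0, 0],
    [0, 0, 0],
    [0, 0, 0],
    [0, 0, 0],
    [0, 0, 0]
  ],
  "travel": [
    [0, 0, 1],
    [0, 0, 3],
    [0.6, -2, 4],
    [0.6, -2, 4],
    [0.6, -2, 4],
    [0, 0, 0],
    [0, 0, 0]
  ],
  "gripper": [-1, -1, -1, -1, 1, 1, 1]
}}

```text
time: 14.95
tool_pos: [555.5, 164.0, 212.5]
orientation: [-0.0, 0.595, 0.803, -0.0]
ft_force: [-0.0, -0.2, -1.0]
width: 0.289
gripper_force: 0.0
```

```bash
python3 - <<'E'
from h import *
s=read_state();print(s["tool_pos"],s["width"],s["ft_force"])
W=get_image("wrist");S=get_image("scene")
for n,p in(("wrist",W),("scene",S)):
    for t in ["roller","pin_tip","plunger_tip"]:
        for r in spot_point(t,p): print(n,t,round(r["conf"],2),np.round(r["position"],1))
q=proj(W,(541,212,50));x0,y0=np.clip(q-[65,90],0,[382,204]).astype(int);print(x0,y0)
a=cv2.resize(W["frame"][y0:y0+180,x0:x0+130],(433,600),interpolation=cv2.INTER_CUBIC)
b=cv2.resize(S["frame"][155:235,285:380],(367,309),interpolation=cv2.INTER_CUBIC)
c=np.zeros((600,800,3),np.uint8);c[:,:433]=a;c[:309,433:]=b
j=cv2.imread("pics/j.png");c[309:,433:]=cv2.resize(j,(367,291))
cv2.imwrite("pics/l.png",c);np.savez("pics/l.npz",tp=s["tool_pos"],**{k:W[k] for k in("frame","K","extrinsics")})
E
```

```text
[555.53327825 163.96986316 212.52486143] 0.2888147538983048 [-0.00809957 -0.22666735 -0.98642254]
wrist roller 0.89 [257.8 139.1]
wrist pin_tip 0.6 [259.2 185.3]
wrist plunger_tip 0.76 [259.7  71.4]
scene roller 0.87 [338.8 185.3]
scene roller 0.73 [161.7 177.9]
scene roller 0.51 [210.1 177.8]
scene pin_tip 0.93 [317.6 198.6]
scene pin_tip 0.76 [156.3 163.3]
scene pin_tip 0.49 [204.7 165.1]
scene plunger_tip 0.6 [355.8 271. ]
scene plunger_tip 0.55 [169.1 198.1]
scene plunger_tip 0.54 [361.3 175.2]
scene plunger_tip 0.41 [271.1 263.6]
192 50
```

View pics/l.png

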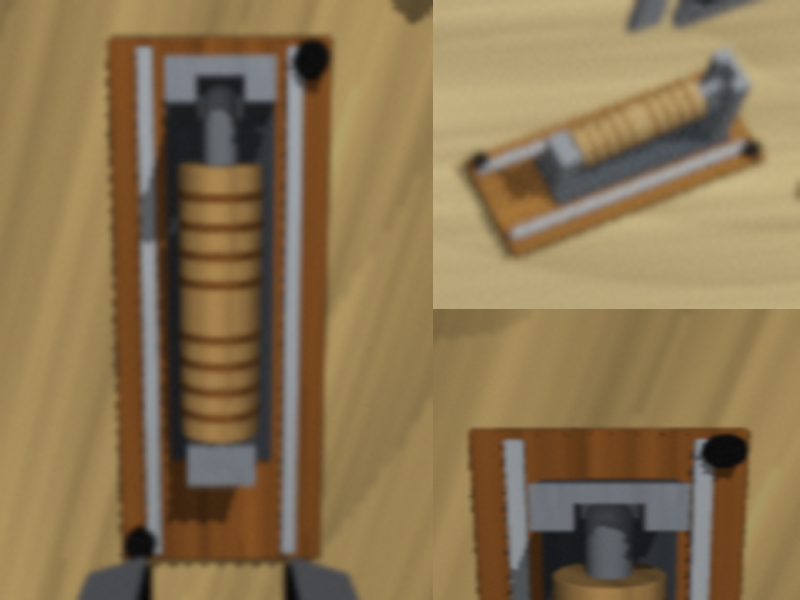

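```bash
python3 - <<'E'
from h import *
p=dict(np.load("pics/l.npz"))
O=np.array([543.5,204.5]);yv=np.array([-.2924,.9563]);xv=np.array([.9563,.2924])
def pr(y,z,x=0): 
    q=proj(p,(*(O+yv*y+xv*x),z)); return ((q-[192,50]+.4)*3.333).round(0)
print("refs slot back/inner tall/short inner/outer",pr(82.7,90),pr(74.6,90),pr(-45.2,63),pr(-61,63))
for n,t,pl in [("seated",(-55,52),(83,52)),("down",(-44,22),(83,54)),("mid",(-45,35),(83,53)),("thinup",(-55,67),(83,52))]:
    t=np.array(t);pl=np.array(pl);d=(pl-t)/np.linalg.norm(pl-t);nn=np.array([-d[1],d[0]])
    for l,s in[("endthin",14),("cen",64),("endfat",114)]:
        q=t+s*d; u=q+15*nn; print(n,l,"top",pr(*u),"width",pr(*q,15)[0]-pr(*q,-15)[0])
    print(n,"fattip",pr(*pl),pr(*(pl+6*nn)))
E
```

```text
refs slot back/inner tall/short inner/outer [220.  75.] [220. 102.] [221. 446.] [221. 486.]
seated endthin top [221. 437.] width 76.0
seated cen top [221. 303.] width 79.0
seated endfat top [220. 159.] width 81.0
seated fattip [220.  92.] [220.  90.]
down endthin top [221. 407.] width 71.0
down cen top [220. 286.] width 77.0
down endfat top [220. 148.] width 81.0
down fattip [220.  91.] [220.  93.]
mid endthin top [221. 410.] width 73.0
mid cen top [220. 282.] width 77.0
mid endfat top [220. 139.] width 82.0
mid fattip [220.  92.] [220.  92.]
thinup endthin top [221. 440.] width 79.0
thinup cen top [221. 301.] width 81.0
thinup endfat top [220. 155.] width 82.0
thinup fattip [220.  92.] [220.  88.]
```

```bash
python3 - <<'E'
from h import *
p=dict(np.load("pics/l.npz"));f=p["frame"].astype(int)
hsv=cv2.cvtColor(p["frame"],cv2.COLOR_BGR2HSV)
for r in range(60,202,2):
    m=f[r,252:264].mean(0); row=f[r,225:292]; wood=(row[:,2]-row[:,0]>35); idx=np.where(wood)[0]
    # contiguous run about centre col 258
    c=33;L=R=None
    if wood[c]:
        L=c
        while L>0 and wood[L-1]:L-=1
        R=c
        while R<66 and wood[R+1]:R+=1
    print(r,m.round(0).astype(int),(L+225,R+225) if L is not None else None)
E
```

```text
60 [ 62 101 127] (225, 291)
62 [ 33  74 120] (225, 283)
64 [ 32  74 122] (238, 278)
66 [ 86 102 124] (252, 260)
68 [136 130 127] None
70 [138 131 126] None
72 [97 92 88] None
74 [35 33 32] None
76 [42 40 38] None
78 [57 54 51] None
80 [62 59 56] None
82 [64 60 58] None
84 [80 76 73] None
86 [83 79 76] None
88 [85 81 77] None
90 [85 80 77] None
92 [84 79 76] None
94 [87 82 79] None
96 [87 82 79] None
98 [83 83 83] None
100 [ 72 109 136] (246, 269)
102 [ 73 122 157] (246, 269)
104 [ 74 123 158] (246, 269)
106 [ 73 123 157] (246, 269)
108 [ 46  86 123] (246, 269)
110 [ 42  82 121] (246, 269)
112 [ 72 121 155] (246, 269)
114 [ 73 123 157] (246, 269)
116 [ 65 112 147] (247, 269)
118 [ 32  70 109] (247, 269)
120 [ 63 109 145] (246, 269)
122 [ 72 122 156] (246, 269)
124 [ 70 118 152] (246, 269)
126 [ 40  78 116] (247, 269)
128 [ 49  92 129] (247, 269)
130 [ 72 121 156] (246, 269)
132 [ 73 122 156] (246, 269)
134 [ 50  92 129] (247, 269)
136 [ 39  78 117] (247, 269)
138 [ 70 119 154] (247, 269)
140 [ 72 121 155] (247, 269)
142 [ 72 121 155] (247, 269)
144 [ 72 120 155] (247, 269)
146 [ 72 120 154] (247, 268)
148 [ 72 120 154] (247, 269)
150 [ 62 106 141] (247, 268)
152 [ 34  72 111] (247, 268)
154 [ 65 111 146] (247, 268)
156 [ 71 118 152] (247, 268)
158 [ 60 105 139] (247, 268)
160 [ 34  72 111] (247, 268)
162 [ 64 110 145] (247, 268)
164 [ 70 117 151] (247, 268)
166 [ 55  97 131] (247, 268)
168 [ 36  74 113] (247, 268)
170 [ 66 113 147] (247, 268)
172 [ 70 117 151] (247, 268)
174 [ 48  90 125] (247, 268)
176 [ 42  81 119] (247, 268)
178 [ 68 115 149] (247, 268)
180 [ 70 116 150] (248, 267)
182 [ 66  96 118] (252, 263)
184 [111 107 104] None
186 [124 118 113] None
188 [123 117 112] None
190 [122 116 112] None
192 [123 118 113] None
194 [117 113 110] None
196 [49 61 79] None
198 [18 42 71] (241, 275)
200 [19 44 74] (241, 275)
```

```bash
cat > fit.py <<'E'
from h import *
from scipy.optimize import least_squares
from scipy.signal import find_peaks
def bands(p,c0,c1,r0,r1):
    g=p["frame"][r0:r1,c0:c1].astype(float).mean((1,2)); 
    pk,_=find_peaks(-g,prominence=8); out=[]
    for k in pk:
        a=slice(max(k-2,0),k+3); w=np.clip(g[a].max()-g[a],0,None); out.append(r0+(w*np.arange(k-2,k+3)[:len(w)]).sum()/w.sum())
    return np.array(out)
def model(p,O,th,y,z,pit,b,R=15.):
    yv=np.array([np.cos(th),np.sin(th)]); out=[]
    for s in b:
        q=O+yv*(y+s*np.cos(pit)-R*np.sin(pit)); out.append(proj(p,(q[0],q[1],z+s*np.sin(pit)+R*np.cos(pit)))[1])
    return np.array(out)
E
python3 - <<'E'
from fit import *
F=dict(np.load("pics/f.npz"));L=dict(np.load("pics/l.npz"))
bf=bands(F,252,260,137,207);bl=bands(L,252,263,102,180);print(bf,bl)
O=np.array([543.5,204.5]);th=np.radians(107.)
sym=lambda v:np.r_[v[3],v[2],v[1],v[0],-v[0],-v[1],-v[2],-v[3]]
r=least_squares(lambda v:model(F,np.array([597.5,-215.3]),np.radians(72.8),v[0],50,0,sym(v[1:]))-bf,[0,10,20,30,40]);print(r.x,r.fun.round(2));b=sym(r.x[1:])
for z in (40,45,50,52,55,60,65):
    q=least_squares(lambda v:model(L,O,th,v[0],z,v[1],b)-bl,[5,0]);print(z,q.x[0],np.degrees(q.x[1]),"thin z",z-64*np.sin(q.x[1]),"fat",z+74*np.sin(q.x[1]),"cost",q.cost)
E
```

```text
[145.83986748 153.32911964 160.81808219 168.24327019 182.42401501
 189.68983343 196.63758389 203.394     ] [109.12658228 118.07463672 126.68310531 135.2978787  151.80922509
 159.78412098 167.51050955 175.21966749]
[-0.22544502  9.81354181 19.97567141 29.96023691 39.80768892] [ 0.04 -0.01 -0.05  0.01  0.01 -0.05 -0.01  0.05]
40 4.118387356249279 -2.5296161239866466 thin z 42.8246904586996 fat 36.733951657128586 cost 2.05166198768853
45 4.628051488735664 -1.7109919975695718 thin z 46.91091236144916 fat 42.79050758207442 cost 0.7785826153945484
50 5.560124621729901 0.9734779282542392 thin z 48.912667033015865 fat 51.25722874307541 cost 0.1923082411208688
52 6.112114787746245 2.8350848488000726 thin z 48.83447195706919 fat 55.66014179963875 cost 0.10421813558769392
55 6.926451087486984 5.566301844721329 thin z 48.79215704775933 fat 62.17781841352828 cost 0.045253339608720126
60 8.099741904813639 9.31606425984279 thin z 49.63964776603306 fat 71.97915727052427 cost 0.03623116032193518
65 9.107904092753792 12.353534424356429 thin z 51.30763535306137 fat 80.8317966230228 cost 0.0818320557621025
```

The fit puts the thin end in the socket (z about 49); the fat end's height is ambiguous. A second wrist view from 100 mm further along will triangulate it.

Request:
{"method": "arm_command", "body": {
  "turn": [
    [0, 0, 0],
    [0, 0, 0],
    [0, 0, 0],
    [0, 0, 0],
    [0, 0, 0]
  ],
  "travel": [
    [-1, 3.2, 0],
    [-1, 3.2, 0],
    [-0.9, 3.2, 0],
    [0, 0, 0],
    [0, 0, 0]
  ],
  "gripper": [1, 1, 1, 1, 1]
}}

```text
time: 15.98
tool_pos: [527.3, 259.0, 212.8]
orientation: [0.0, 0.596, 0.803, -0.0]
ft_force: [0.5, -0.2, -0.5]
width: 0.997
gripper_force: 0.0
```

```bash
python3 - <<'E'
from fit import *
W=get_image("wrist");np.savez("pics/m.npz",**{k:W[k] for k in("frame","K","extrinsics")})
O=np.array([543.5,204.5]);th=np.radians(107.)
L=dict(np.load("pics/l.npz"));bl=bands(L,252,263,102,180)
h=np.array([9.81,19.98,29.96,39.81]);b=np.r_[h[::-1],-h]
pred=model(W,O,th,6,52,0,b);print("pred",pred.round(1))
col=proj(W,(*O,65))[0];c=int(round(col));bw=bands(W,c-5,c+6,int(pred[0])-12,int(pred[-1])+12);print(c,bw.round(2))
if len(bw)==8:
    q=least_squares(lambda v:np.r_[model(L,O,th,v[0],v[1],v[2],b)-bl,model(W,O,th,v[0],v[1],v[2],b)-bw],[5,52,0]);v=q.x
    print(v,np.degrees(v[2]),q.fun.round(2),"thin z",v[1]-64*np.sin(v[2]),"fat z",v[1]+74*np.sin(v[2]))
E
```

```text
pred [190.1 197.6 205.1 212.6 226.8 234.  241.  247.8]
257 [192.98 200.32 207.53 214.64 228.34 235.04 241.51 247.84 253.6 ]
```

```bash
python3 - <<'E'
from fit import *
W=dict(np.load("pics/m.npz"));L=dict(np.load("pics/l.npz"));bl=bands(L,252,263,102,180)
bw=np.array([192.98,200.32,207.53,214.64,228.34,235.04,241.51,247.84])
O=np.array([543.5,204.5]);th=np.radians(107.);h=np.array([9.81,19.98,29.96,39.81]);b=np.r_[h[::-1],-h]
q=least_squares(lambda v:np.r_[model(L,O,th,v[0],v[1],v[2],b)-bl,model(W,O,th,v[0],v[1],v[2],b)-bw],[5,52,0]);v=q.x
print(v,np.degrees(v[2]),q.fun.round(2),"thin z",v[1]-64*np.sin(v[2]),"fat z",v[1]+74*np.sin(v[2]))
# same triangulation of fixed features: slot/upright check, edges of roller in both views
for n,p,rows in(("L",L,(104,140,178)),("W",W,(188,222,246))):
    f=p["frame"].astype(int)
    for r in rows:
        d=f[r-1:r+2,225:292].mean(0); s=d[:,2]-d[:,0]; print(n,r,[225+k for k in range(1,67) if (s[k]>40)!=(s[k-1]>40)])
def pr(p,y,z,x=0):
    return proj(p,(O[0]-.2924*y+.9563*x,O[1]+.9563*y+.2924*x,z)).round(1)
for nm,y,z in(("slotback",82.7,90),("tallin",74.6,90),("shortin",-45.2,63),("shortout",-61,63)): print(nm,pr(L,y,z),pr(W,y,z))
f=W["frame"].astype(int)
for r in list(range(150,192,2))+list(range(246,284,2)): print(r,f[r,253:262].mean(0).round().astype(int),end=" ")
E
```

```text
[ 7.74715289 58.02553072  0.1447816 ] 8.295374520555255 [ 0.05 -0.07  0.05  0.13 -0.16 -0.01  0.07 -0.11 -0.01 -0.05 -0.01  0.11
 -0.08  0.    0.06  0.03] thin z 48.79184648084258 fat z 68.70197812559091
L 104 [233, 240, 241, 247, 270, 274, 277, 283]
L 140 [234, 240, 242, 247, 269, 274, 277, 282]
L 178 [235, 241, 242, 248, 268, 274, 276, 282]
W 188 [235, 247, 269, 273, 276, 281]
W 222 [235, 241, 242, 247, 268, 273, 275, 280]
W 246 [236, 242, 243, 248, 267, 272, 275, 280]
slotback [257.7  72.1] [257.1 163.8]
tallin [257.7  80.1] [257.1 170.7]
shortin [257.8 183.3] [257.4 254.3]
shortout [257.8 195.3] [257.4 264.8]
150 [ 28  65 108] 152 [38 49 68] 154 [52 49 47] 156 [53 50 48] 158 [68 65 62] 160 [113 108 103] 162 [115 109 105] 164 [78 74 71] 166 [55 52 50] 168 [55 52 50] 170 [74 70 67] 172 [82 78 75] 174 [85 81 78] 176 [84 79 76] 178 [86 82 79] 180 [86 83 80] 182 [79 82 84] 184 [47 74 95] 186 [ 62 105 136] 188 [ 67 112 145] 190 [ 67 112 145] 246 [ 59 101 132] 248 [ 34  69 104] 250 [ 58 100 132] 252 [ 64 106 137] 254 [ 80  94 108] 256 [110 105 101] 258 [109 103  99] 260 [107 101  97] 262 [104  99  96] 264 [91 88 88] 266 [23 39 59] 268 [15 34 58] 270 [14 34 57] 272 [14 33 57] 274 [14 34 56] 276 [26 47 65] 278 [42 66 80] 280 [42 67 80] 282 [30 45 53]
```

Two-view fit: the thin pin is home in the socket (tip y -55.6, z 49), but the fat end hangs at z ≈ 69 in its slot, tilted 8°. It only needs pushing down, so I'll press gently with shut fingers near the body's fat end.

Request:
{"method": "arm_command", "body": {
  "turn": [
    [0, 0, 0],
    [0, 0, 0],
    [0, 0, 0],
    [0, 0, 0],
    [0, 0, 0],
    [0, 0, 0],
    [0, 0, 0],
    [0, 0, 0],
    [0, 0, 0],
    [0, 0, 0],
    [0, 0, 0],
    [0, 0, 0]
  ],
  "travel": [
    [0.22, -0.65, 0],
    [0, 0, 0],
    [0, 0, 0],
    [0, 0, -2],
    [0, 0, -2],
    [0, 0, -2],
    [0, 0, -2],
    [0, 0, -2],
    [0, 0, -2],
    [0, 0, 0],
    [0, 0, 0],
    [0, 0, 0]
  ],
  "gripper": [-1, -1, -1, -1, -1, -1, -1, -1, -1, -1, -1, -1]
}}

```text
time: 17.52
tool_pos: [529.7, 253.4, 93.8]
orientation: [0.0, 0.595, 0.803, 0.001]
ft_force: [0.0, -0.1, 0.6]
width: 0.004
gripper_force: 0.0
```

Request:
{"method": "arm_command", "body": {
  "turn": [
    [0, 0, 0],
    [0, 0, 0],
    [0, 0, 0],
    [0, 0, 0],
    [0, 0, 0],
    [0, 0, 0],
    [0, 0, 0]
  ],
  "travel": [
    [0, 0, -0.3],
    [0, 0, -0.3],
    [0, 0, -0.3],
    [0, 0, -0.2],
    [0, 0, -0.2],
    [0, 0, 0],
    [0, 0, 0]
  ],
  "gripper": [-1, -1, -1, -1, -1, -1, -1]
}}

```text
time: 18.4
tool_pos: [529.3, 253.2, 80.0]
orientation: [0.0, 0.595, 0.803, -0.0]
ft_force: [-0.6, 0.5, 0.5]
width: 0.002
gripper_force: 0.0
```

Request:
{"method": "arm_command", "body": {
  "turn": [
    [0, 0, 0],
    [0, 0, 0],
    [0, 0, 0],
    [0, 0, 0]
  ],
  "travel": [
    [0, 0, -0.2],
    [0, 0, -0.2],
    [0, 0, 0],
    [0, 0, 0]
  ],
  "gripper": [-1, -1, -1, -1]
}}

```text
time: 18.9
tool_pos: [529.3, 253.1, 75.9]
orientation: [0.0, 0.595, 0.803, -0.0]
ft_force: [0.5, 0.4, -0.2]
width: 0.005
gripper_force: 0.0
```

Request:
{"method": "arm_command", "body": {
  "turn": [
    [0, 0, 0],
    [0, 0, 0],
    [0, 0, 0],
    [0, 0, 0]
  ],
  "travel": [
    [0, 0, -0.2],
    [0, 0, -0.1],
    [0, 0, 0],
    [0, 0, 0]
  ],
  "gripper": [-1, -1, -1, -1]
}}

```text
time: 19.4
tool_pos: [529.3, 253.1, 72.9]
orientation: [-0.0, 0.595, 0.803, -0.0]
ft_force: [0.3, -1.1, 0.6]
width: 0.002
gripper_force: 0.0
```

Request:
{"method": "arm_command", "body": {
  "turn": [
    [0, 0, 0],
    [0, 0, 0],
    [0, 0, 0],
    [0, 0, 0]
  ],
  "travel": [
    [0, 0, -0.2],
    [0, 0, -0.1],
    [0, 0, 0],
    [0, 0, 0]
  ],
  "gripper": [-1, -1, -1, -1]
}}

```text
time: 19.9
tool_pos: [529.3, 253.1, 69.9]
orientation: [-0.0, 0.595, 0.803, -0.0]
ft_force: [-0.1, 0.2, -0.6]
width: -0.0
gripper_force: 0.0
```

Request:
{"method": "arm_command", "body": {
  "turn": [
    [0, 0, 0],
    [0, 0, 0],
    [0, 0, 0],
    [0, 0, 0]
  ],
  "travel": [
    [0, 0, -0.1],
    [0, 0, -0.1],
    [0, 0, 0],
    [0, 0, 0]
  ],
  "gripper": [-1, -1, -1, -1]
}}

```text
time: 20.4
tool_pos: [529.3, 253.1, 67.9]
orientation: [-0.0, 0.595, 0.803, -0.0]
ft_force: [0.7, 0.4, -0.0]
width: 0.005
gripper_force: 0.0
```

Request:
{"method": "arm_command", "body": {
  "turn": [
    [0, 0, 0],
    [0, 0, 0],
    [0, 0, 0],
    [0, 0, 0],
    [0, 0, 0]
  ],
  "travel": [
    [0, 0, -0.1],
    [0, 0, -0.1],
    [0, 0, -0.1],
    [0, 0, 0],
    [0, 0, 0]
  ],
  "gripper": [-1, -1, -1, -1, -1]
}}

```text
time: 21.02
tool_pos: [529.3, 253.1, 64.9]
orientation: [-0.0, 0.595, 0.803, -0.0]
ft_force: [0.7, 1.0, -0.9]
width: 0.006
gripper_force: 0.0
```

Request:
{"method": "arm_command", "body": {
  "turn": [
    [0, 0, 0],
    [0, 0, 0],
    [0, 0, 0],
    [0, 0, 0],
    [0, 0, 0]
  ],
  "travel": [
    [0, 0, -0.1],
    [0, 0, -0.1],
    [0, 0, -0.1],
    [0, 0, 0],
    [0, 0, 0]
  ],
  "gripper": [-1, -1, -1, -1, -1]
}}

```text
time: 21.65
tool_pos: [529.3, 253.2, 61.9]
orientation: [0.0, 0.595, 0.803, -0.0]
ft_force: [-0.1, 0.3, 1.0]
width: 0.006
gripper_force: 0.0
```

Request:
{"method": "arm_command", "body": {
  "turn": [
    [0, 0, 0],
    [0, 0, 0],
    [0, 0, 0],
    [0, 0, 0],
    [0, 0, 0]
  ],
  "travel": [
    [0, 0, -0.1],
    [0, 0, -0.1],
    [0, 0, -0.1],
    [0, 0, 0],
    [0, 0, 0]
  ],
  "gripper": [-1, -1, -1, -1, -1]
}}

```text
time: 22.28
tool_pos: [529.3, 253.2, 59.0]
orientation: [-0.0, 0.595, 0.803, -0.0]
ft_force: [0.7, 0.1, 0.6]
width: 0.006
gripper_force: 0.0
```

Request:
{"method": "arm_command", "body": {
  "turn": [
    [0, 0, 0],
    [0, 0, 0],
    [0, 0, 0],
    [0, 0, 0],
    [0, 0, 0]
  ],
  "travel": [
    [0, 0, -0.1],
    [0, 0, -0.1],
    [0, 0, 0],
    [0, 0, 0],
    [0, 0, 0]
  ],
  "gripper": [-1, -1, -1, -1, -1]
}}

```text
time: 22.9
tool_pos: [529.3, 253.2, 57.0]
orientation: [0.0, 0.595, 0.803, 0.0]
ft_force: [0.1, 0.2, 1.1]
width: 0.006
gripper_force: 0.5
```

Request:
{"method": "arm_command", "body": {
  "turn": [
    [0, 0, 0],
    [0, 0, 0],
    [0, 0, 0],
    [0, 0, 0]
  ],
  "travel": [
    [0, 0, -0.1],
    [0, 0, -0.1],
    [0, 0, 0],
    [0, 0, 0]
  ],
  "gripper": [-1, -1, -1, -1]
}}

```text
time: 23.4
tool_pos: [529.2, 253.2, 54.9]
orientation: [-0.0, 0.595, 0.803, -0.0]
ft_force: [-0.5, 2.1, 1.0]
width: 0.006
gripper_force: 0.8
```

Request:
{"method": "arm_command", "body": {
  "turn": [
    [0, 0, 0],
    [0, 0, 0],
    [0, 0, 0],
    [0, 0, 0]
  ],
  "travel": [
    [0, 0, -0.1],
    [0, 0, -0.1],
    [0, 0, 0],
    [0, 0, 0]
  ],
  "gripper": [-1, -1, -1, -1]
}}

```text
time: 23.9
tool_pos: [529.2, 253.0, 52.8]
orientation: [0.0, 0.595, 0.803, -0.0]
ft_force: [0.6, 1.3, 2.4]
width: 0.002
gripper_force: 0.9
```

Request:
{"method": "arm_command", "body": {
  "turn": [
    [0, 0, 0],
    [0, 0, 0],
    [0, 0, 0],
    [0, 0, 0],
    [0, 0, 0]
  ],
  "travel": [
    [0, 0, -0.1],
    [0, 0, -0.1],
    [0, 0, -0.1],
    [0, 0, 0],
    [0, 0, 0]
  ],
  "gripper": [-1, -1, -1, -1, -1]
}}

```text
time: 24.52
tool_pos: [529.2, 252.9, 49.8]
orientation: [0.0, 0.595, 0.803, -0.0]
ft_force: [-0.4, 0.6, 1.0]
width: 0.006
gripper_force: 0.6
```

Request:
{"method": "arm_command", "body": {
  "turn": [
    [0, 0, 0],
    [0, 0, 0],
    [0, 0, 0],
    [0, 0, 0]
  ],
  "travel": [
    [0, 0, -0.1],
    [0, 0, -0.1],
    [0, 0, 0],
    [0, 0, 0]
  ],
  "gripper": [-1, -1, -1, -1]
}}

```text
time: 25.02
tool_pos: [529.3, 253.0, 47.8]
orientation: [0.0, 0.595, 0.803, -0.0]
ft_force: [-0.1, 0.7, 0.7]
width: 0.008
gripper_force: 0.5
```

Request:
{"method": "arm_command", "body": {
  "turn": [
    [0, 0, 0],
    [0, 0, 0],
    [0, 0, 0]
  ],
  "travel": [
    [0, 0, -0.1],
    [0, 0, 0],
    [0, 0, 0]
  ],
  "gripper": [-1, -1, -1]
}}

```text
time: 25.4
tool_pos: [529.3, 253.1, 46.9]
orientation: [-0.0, 0.595, 0.803, -0.0]
ft_force: [-0.0, -0.1, 0.5]
width: 0.007
gripper_force: 0.6
```

Request:
{"method": "arm_command", "body": {
  "turn": [
    [0, 0, 0],
    [0, 0, 0],
    [0, 0, 0]
  ],
  "travel": [
    [0, 0, -0.1],
    [0, 0, 0],
    [0, 0, 0]
  ],
  "gripper": [-1, -1, -1]
}}

```text
time: 25.78
tool_pos: [529.2, 253.0, 45.9]
orientation: [0.0, 0.595, 0.803, -0.0]
ft_force: [-0.0, 0.8, 0.9]
width: 0.009
gripper_force: 0.5
```

Request:
{"method": "arm_command", "body": {
  "turn": [
    [0, 0, 0],
    [0, 0, 0],
    [0, 0, 0]
  ],
  "travel": [
    [0, 0, -0.1],
    [0, 0, 0],
    [0, 0, 0]
  ],
  "gripper": [-1, -1, -1]
}}

```text
time: 26.15
tool_pos: [529.2, 253.0, 44.8]
orientation: [-0.0, 0.595, 0.803, -0.0]
ft_force: [0.3, 0.5, 0.7]
width: 0.007
gripper_force: 0.3
```

Request:
{"method": "arm_command", "body": {
  "turn": [
    [0, 0, 0],
    [0, 0, 0],
    [0, 0, 0]
  ],
  "travel": [
    [0, 0, -0.1],
    [0, 0, 0],
    [0, 0, 0]
  ],
  "gripper": [-1, -1, -1]
}}

```text
time: 26.52
tool_pos: [529.2, 253.1, 43.9]
orientation: [-0.0, 0.595, 0.803, -0.0]
ft_force: [-0.2, -0.2, 0.3]
width: 0.006
gripper_force: 0.4
```

Now I'll raise the gripper and re-measure with two views.

Request:
{"method": "arm_command", "body": {
  "turn": [
    [0, 0, 0],
    [0, 0, 0],
    [0, 0, 0],
    [0, 0, 0],
    [0, 0, 0],
    [0, 0, 0],
    [0, 0, 0]
  ],
  "travel": [
    [0, 0, 1],
    [0, 0, 4],
    [0, 0, 4],
    [0, 0, 4],
    [0, 0, 4],
    [0, 0, 0],
    [0, 0, 0]
  ],
  "gripper": [-1, -1, -1, -1, 1, 1, 1]
}}

```text
time: 27.4
tool_pos: [529.0, 252.9, 213.7]
orientation: [-0.0, 0.595, 0.803, -0.0]
ft_force: [-0.7, 0.3, -1.3]
width: 0.286
gripper_force: 0.0
```

```bash
python3 - <<'E'
from fit import *
W=get_image("wrist");np.savez("pics/n.npz",**{k:W[k] for k in("frame","K","extrinsics")})
print(read_state()["tool_pos"],read_state()["width"])
O=np.array([543.5,204.5]);th=np.radians(107.)
h=np.array([9.81,19.98,29.96,39.81]);b=np.r_[h[::-1],-h]
pred=model(W,O,th,8.7,52,0,b);print("pred",pred.round(1))
print(bands(W,252,263,int(pred[0])-12,int(pred[-1])+12).round(2))
S=get_image("scene")
for r in spot_point("plunger_tip",S)+spot_point("pin_tip",S)+spot_point("roller",S): print(round(r["conf"],2),np.round(r["position"],1))
E
```

```text
[528.78332863 252.91600958 213.16225443] 0.3336142827584456
pred [183.1 190.7 198.2 205.8 220.2 227.4 234.5 241.4]
[183.45 191.09 198.49 205.94 220.36 227.34 234.34 241.21 248.57]
0.45 [360.2 178.3]
0.45 [169.3 200.1]
0.73 [319.8 196.3]
0.63 [206.5 162.8]
0.63 [156.4 163.6]
0.81 [337.8 191.7]
0.78 [160.3 179.6]
0.68 [211.  178.4]
```

Request:
{"method": "arm_command", "body": {
  "turn": [
    [0, 0, 0],
    [0, 0, 0],
    [0, 0, 0],
    [0, 0, 0],
    [0, 0, 0]
  ],
  "travel": [
    [0.9, -3.1, 0],
    [1, -3.1, 0],
    [1, -3.1, 0],
    [0, 0, 0],
    [0, 0, 0]
  ],
  "gripper": [1, 1, 1, 1, 1]
}}

```text
time: 28.28
tool_pos: [558.0, 160.7, 213.6]
orientation: [-0.0, 0.595, 0.804, -0.0]
ft_force: [0.3, -0.2, -0.6]
width: 0.99
gripper_force: 0.0
```

```bash
cat > two.py <<'E'
from fit import *
import sys
W=dict(np.load(sys.argv[1]));P=get_image("wrist");np.savez(sys.argv[2],**{k:P[k] for k in("frame","K","extrinsics")})
O=np.array([543.5,204.5]);th=np.radians(107.);h=np.array([9.81,19.98,29.96,39.81]);b=np.r_[h[::-1],-h]
bs=[]
for p in(W,P):
    pr=model(p,O,th,8,53,0,b);r=bands(p,252,263,int(pr[0])-9,int(pr[-1])+7);print(pr.round(1),r.round(2));bs.append(r)
def fun(v): # nearest band matching is safe: 10 px spacing
    out=[]
    for p,r in zip((W,P),bs):
        out.append(model(p,O,th,*v,b)-r[:8])
    return np.concatenate(out)
q=least_squares(fun,[8,52,0]);v=q.x
print(v,np.degrees(v[2]),q.fun.round(2),"thin z",v[1]-64*np.sin(v[2]),"fat z",v[1]+74*np.sin(v[2]))
E
python3 two.py pics/n.npz pics/o.npz
```

```text
[183.8 191.4 198.9 206.5 220.9 228.2 235.3 242.2] [183.45 191.09 198.49 205.94 220.36 227.34 234.34 241.21]
[103.7 112.4 121.1 129.8 146.2 154.5 162.6 170.5] [103.59 112.4  121.09 129.57 146.23 154.34 162.34 170.16]
[8.30907267e+00 5.06810305e+01 1.79433699e-02] 1.02807936283224 [ 0.07 -0.08  0.02  0.09 -0.12  0.11  0.1   0.02  0.2   0.02 -0.04  0.12
 -0.23 -0.08 -0.08 -0.13] thin z 49.532716490142704 fat z 52.008768658071865
```

The fit now gives a seated roller: level to 1°, fat z 52.0, thin z 49.5, centre y 8.3 mm (expected 8.7). A quick check of lateral centring, then I hand it in if that's good.

```bash
python3 - <<'E'
from h import *
p=dict(np.load("pics/o.npz"));f=p["frame"].astype(float)
O=np.array([543.5,204.5]);yv=np.array([-.2924,.9563]);xv=np.array([.9563,.2924])
xs=[]
for y in (48,25,0,-25,-35):
    r,c=[int(round(k)) for k in proj(p,(*(O+yv*y),60))[::-1]]
    s=cv2.GaussianBlur((f[:,:,2]-f[:,:,0]),(1,3),0)[r]; L=c
    while s[L]>40:L-=1
    R=c
    while s[R]>40:R+=1
    x=(onz(p,((L+R)/2,r),53)[:2]-O)@xv; xs.append(x); print(y,L,R,round(x,2))
s=read_state();ok=max(map(abs,xs))<3 and s["tool_pos"][2]>200
print(s["time"],ok)
if ok: print(job_done())
E
```

```text
48 245 268 -0.05
25 245 268 -0.11
0 245 268 -0.17
-25 246 268 0.42
-35 246 267 -0.25
28.325 True
the job is handed in; nothing more can be done
None
```

I handed the job in at 28.3 s with the roller seated in the stand, measured from the wrist camera: level to 1°, fat tip at z 52.0 mm, thin tip at 49.5 mm, body centred within 0.5 mm of x = 0. The grip slipped during insertion and I pushed the fat end down afterwards; the spring travel was not read directly, and I have no verdict yet.

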